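# Clear the offcut and scan the job label

### The arm

A 6-joint arm with a two-finger parallel gripper is mounted at the origin on the work surface. World frame = base frame: x ahead of the robot, y to its left, z up, the work surface at z = 0. Lengths are in mm, angles in rad, forces in N, time in s.
With the tool pointing down it reaches from about 400 to 925 mm from the base axis. Payload 12.5 kg.
Tool frame: the origin (TCP) lies midway between the tips of the shut fingers; the grasp point (between the pads) lies 19 mm behind it; z points along the fingers, y is the line along which they close (so a half turn about z gives the same grasp; the last joint's range is limited). The gripper opens to 95 mm and grips with 3 to 60 N. Pads are 20 mm wide; open, the fingers measure 119 mm over their backs; the gripper's body (75 mm by 180 mm) begins 59 mm behind the grasp point.
Start: joints at [1.074, 0.491, 1.559, -0, 1.092, -0.106], TCP at [238.065, 577.903, 214.661] pointing down, gripper open.
Joint ranges: [-3.1, 3.1], [-0.84, 2.19], [0.05, 2.79], [-1.13, 4.28], [0.06, 2.93], [-2.69, 2.69]. Speed limits (rad/s): [2.22, 2.22, 2.79, 3.14, 3.14, 3.14].

### API

Orientations are given as a rotation vector (axis times angle).
In Python, from station import bot gives the robot as it stands.
- The arm moves only by the shell command python3 -m creep 'ROWS' [OPENING]. ROWS is JSON, a list of rows, each an object of numbers: "dx", "dy", "dz": the shift along the tool's x, y, z in cm; "twist": the turn about the tool's z in rad. In form: [{"dx": .., "dy": .., "dz": .., "twist": ..}, ...]. A call has 1 to 12 rows; each row is the pose to reach, as a shift and turn from the pose commanded when the call began, along the tool's axes at that moment; what a row does not reach only later rows make up. A row lasts 1/8 s, in which the tool goes at most 62.5 mm and 10.7 degrees, less where a joint would pass 70% of its speed; a pose out of reach is approached as far as the arm can. A call with a gripper value outside its range is refused whole. OPENING is the finger opening in cm, from 0 to 9.51, set as the call begins (- or left out, the last holds). The fingers move at their own pace and stop on an object; the grip force is fixed at half the most. Time passes only in rows, so rows that repeat a pose let the fingers close. It gives the time, the measured TCP pose, the force, the opening and the grip force at its end, in the units of the state.
- bot.get_state(): the state, without advancing time (a new reading comes with each control period).
- bot.read_camera(name): name is "scene" or "top" or "wrist"; returns the picture (480x640x3 uint8, red, green, blue); there is no depth.
- bot.camera_params(name): a dict with "vfov" (degrees; the focal length in pixels is half the picture's height over the tangent of half this angle, whatever the lens; pixels are square), "cx", "cy" (the principal point, pixels), "extrinsics" (4x4, takes a point from camera to world coordinates); the wrist camera has in their place "tool_from_camera" (4x4, takes a point from camera to tool coordinates, whose origin is the TCP and whose axes are the flange's). Camera axes: x right, y up, looking along -z (the intrinsics and any distortion apply to the point x, -y, -z); pixel columns grow to the right and rows downward; lengths in mm; the calibration is good to about 2 mm. A picture is of the moment at which its call begins: read the wrist's pose just before it. camera_params takes no time and is no camera call.
- bot.sign_off(): hands the job in; it is judged then, once.
The state is a dict: "time": time; "q": joint angles; "qvel": joint speeds; "tau": joint torques, N m; "tcp_pos": TCP position; "eef_rot": TCP orientation; "contact_force": force on the tool from outside, world axes, zero at the start; "moment": the same for the moment, N m; "width": opening from 0.0 (shut) to 1.0 (fully open); "gripper_force": force on a finger pad.
Only numpy, scipy, OpenCV 4.12 (cv2) and the standard library are available. Lean on these libraries where they do the work, as an engineer would, in place of code of your own. Each camera call takes 0.05 s, during which the arm holds its last target. There are 200 camera calls.

### The job

A steel tube offcut has been left lying on the job label of the short grey aluminium profile: put it in the empty grey scrap bin. Then pick up the code scanner and hold it still, pointing straight down at the middle of the label with its nose about 60 mm above it, for about two seconds. Finally stand the scanner back upright in the middle of its black charging base; do not touch the profile with the scanner, and leave all other things on the table where they are.

Things in the scene. Friction and masses are not known exactly. Their poses are not given: they have to be found in the camera images.
- profile: the workpiece, fixed: a piece of grey aluminium profile lying on the table, 200 (x) x 80 (y) x 60 (z) mm. Origin: centre of its underside; x along its length.
- label: white paper label with black bars, 80 (x) x 56 (y) mm, paper-thin, stuck flat on the profile's top face (60 mm above the table), up to 40 mm to either side of the middle of its length. Origin: the label's middle, on the top face; x along the profile.
- offcut: loose steel square-tube offcut, 110 (x, its length) x 40 x 40 mm, open ends, about 0.3 kg; at the start it lies flat on the label, roughly crosswise to the profile, overhanging it at both sides. Origin: centre of the underside it lies on at the start; z up.
- offcut_mid (a point): the middle of the offcut, 20 mm above offcut's origin
- bin: open grey plastic scrap bin, fixed: 190 (x) x 170 (y) x 50 (z) mm outside, walls and floor 5 mm, empty. Origin: centre of its underside, z up.
- scanner: loose code scanner, 0.24 kg, standing on its nose. From below: black square nose 56 x 56 mm from 0 to 28 mm, collar 46 (x) x 50 (y) mm up to 44 mm, then the grey grip, a bar 36 (x) x 44 (y) mm up to 150 mm. Origin: middle of the nose's flat underside, where it looks out; z up along the grip; it looks along -z. Grip it by the top 30 mm of the bar.
- dock: black charging base of the scanner, fixed: a plate 130 (x) x 120 (y) x 16 (z) mm with a back lip 90 mm wide along y, from x = +58 to +64 mm, reaching 61 mm above the table. Origin: centre of the plate's underside, z up.
- dock_pad (a point): middle of the plate's flat top, 16 mm above the table, where the scanner stands
- mug: white mug, 80 mm across and 95 mm tall, a bystander to be left alone. Origin: at its underside
- spraycan: upright spray can, 62 mm across and 170 mm tall, a bystander to be left alone. Origin: at its underside
- screwdriver: screwdriver lying flat, 200 mm long, a bystander to be left alone. Origin: at its underside
- caliper: caliper lying flat, 200 mm long, a bystander to be left alone. Origin: at its underside
- square: small steel square lying flat, 120 x 90 mm, a bystander to be left alone. Origin: at its underside
Things that resemble listed ones, but are neither listed nor needed, are in the scene too. What is shaped like the offcut but turquoise or yellow is not meant.

How it is judged (in metres and radians):
On the way, in this order (a step that is already met when the one before it is completed fails the run):
1. the offcut lies in the scrap bin, let go (x of offcut_mid in the frame of bin between -0.09 and 0.09 m and y of offcut_mid in the frame of bin between -0.08 and 0.08 m and z of offcut_mid in the frame of bin below 0.05 m and linear speed of offcut below 0.03 m/s and contact force between offcut and the fingers below 0.1 N), for 0.2 s.
2. the scanner is held still for 1.5 s, looking down (within 14 degrees) at the label: line of sight within 18 mm of its middle along each of the scanner's x and y, nose 30 to 90 mm away (x of label in the frame of scanner between -0.018 and 0.018 m and y of label in the frame of scanner between -0.018 and 0.018 m and z of label in the frame of scanner between -0.09 and -0.03 m and angle between scanner's own z axis and vertical below 0.25 rad and linear speed of scanner below 0.03 m/s and angular speed of scanner below 0.3 rad/s), for 1.5 s.
At the end, for the whole second after the job is handed in: The offcut lies in the scrap bin at rest (its middle inside the walls, less than 50 mm above the bin's underside), and the scanner stands on its nose on the charging base at rest, upright within 0.1 rad, its middle within 30 mm of the plate's middle (all of step 1 and horizontal distance between scanner and dock_pad below 0.03 m and z of scanner in the frame of dock_pad below 0.006 m and angle between scanner's own z axis and vertical below 0.1 rad and linear speed of scanner below 0.03 m/s); the robot touches nothing.
It fails at once if the scanner bumps the profile (over 1 N) (contact force between scanner and profile above 1 N).
It fails at once if a bystander (mug, spray can, screwdriver, caliper, square) is moved more than 30 mm (distance of any of mug, spraycan, screwdriver, caliper, square from where it was at the start of the episode above 0.03 m).
It also fails if it takes over 64 s, if anything falls off the work surface, if the arm or the gripper's body presses on something with over 40 N, if the wrist force passes 120 N, or if a joint passes its speed limit or range.

## Working session

There is one attempt and no reset: what is moved stays moved. The work goes in short steps, Python scripts to look and compute and a shell command to move; the robot and the scene stay as the last step left them, time stands still between calls to the robot, and variables do not carry over. Pictures are saved under pics/ and viewed, at most 10 in all, crops included, and the job is handed in when it is done.

```bash
mkdir -p pics; ls; python3 - <<'E'
from station import bot
import cv2,numpy as np
np.set_printoptions(precision=4,suppress=True)
for n in("scene","top","wrist"):
    p=bot.camera_params(n);print(n,p)
    im=bot.read_camera(n);cv2.imwrite(f"pics/{n}0.png",im[...,::-1])
s=bot.get_state();print(s)
E
```

```text
pics
scene {'vfov': 50.34575759343421, 'cx': 315.50452389536656, 'cy': 241.37220818850693, 'extrinsics': array([[  -0.282 ,   -0.7054,    0.6503, 1299.0878],
       [   0.9593,   -0.2168,    0.1808,  184.6158],
       [   0.0134,    0.6748,    0.7379,  971.5356],
       [   0.    ,    0.    ,    0.    ,    1.    ]])}
top {'vfov': 47.89842419080385, 'cx': 326.4682288109572, 'cy': 239.60394730772666, 'extrinsics': array([[   0.0267,    0.9947,   -0.0992,  457.8955],
       [  -0.9996,    0.0262,   -0.0071,  -23.8107],
       [  -0.0044,    0.0994,    0.995 , 1129.1939],
       [   0.    ,    0.    ,    0.    ,    1.    ]])}
wrist {'vfov': 58.86654381061787, 'cx': 317.0137299129471, 'cy': 245.08699886343436, 'tool_from_camera': array([[  -0.0007,    0.9717,    0.2363,   64.7859],
       [   1.    ,    0.0008,   -0.0003,    0.6495],
       [  -0.0004,    0.2363,   -0.9717, -169.9743],
       [   0.    ,    0.    ,    0.    ,    1.    ]])}
{'time': 0.15, 'q': array([ 1.0744,  0.4914,  1.5593,  0.    ,  1.0917, -0.1056]), 'qvel': array([-0.001 , -0.0022, -0.0007,  0.0019,  0.0031, -0.0006]), 'tau': array([  0.0021, -61.2906, -25.8285,   0.0693,   0.0473,  -0.0001]), 'tcp_pos': array([237.9684, 577.7492, 214.2119]), 'eef_rot': array([-0.6099, -3.0816,  0.0012]), 'contact_force': array([ 0.7304, -0.4438, -0.0475]), 'moment': array([-0.0015,  0.0516, -0.021 ]), 'gripper_force': 0.0, 'width': 1.0019577491276843}
```

View pics/scene0.png

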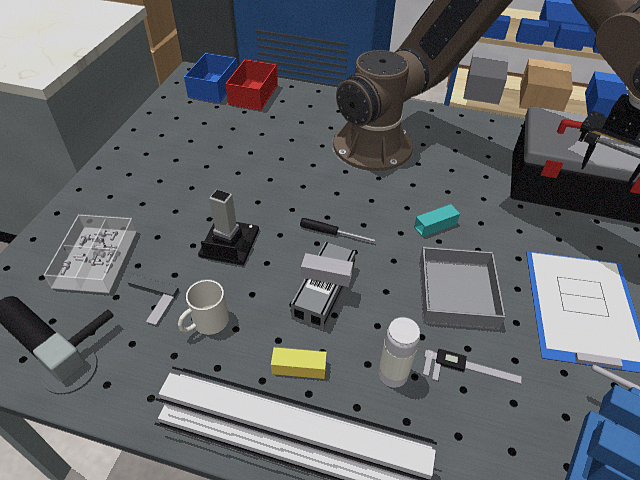

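View pics/top0.png

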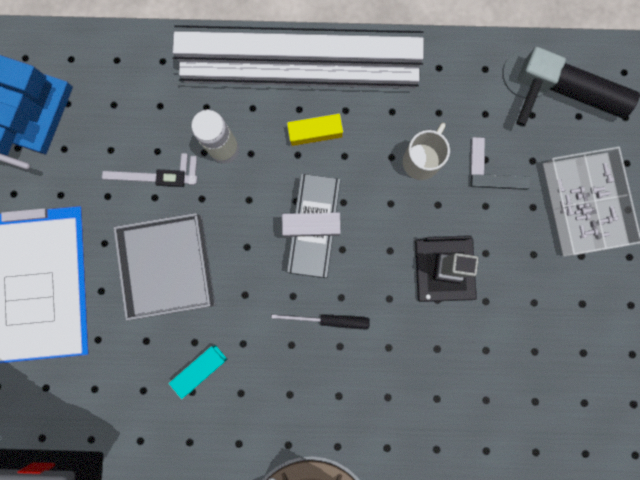

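The scene picture shows the grey offcut at (328,262) on the short profile, the grey bin at (462,287), and the scanner on its dock at (225,220). In the top picture they are at (311,223), (163,266) and (455,265).

Things that could be mistaken (top pixels):
- **Offcut:** grey (311,223), yellow (315,129), turquoise (198,371). I choose the grey one, which lies on the label.
- **Bin:** grey open (163,266), clear parts tray (592,200), and blue and red bins at the back of the scene view. I choose the grey one.
- **Profile:** short (313,225), long white rails (298,55). I choose the short one.

```bash
cat > h.py <<'E'
import numpy as np,cv2
from scipy.spatial.transform import Rotation as R
def cam(p,tcp=None,rv=None):
    if 'extrinsics' in p: E=np.array(p['extrinsics'])
    else:
        T=np.eye(4);T[:3,:3]=R.from_rotvec(rv).as_matrix();T[:3,3]=tcp;E=T@p['tool_from_camera']
    return E,240/np.tan(np.radians(p['vfov']/2)),p['cx'],p['cy']
def ray(c,uv):
    E,f,cx,cy=c;d=E[:3,:3]@np.array([(uv[0]-cx)/f,-(uv[1]-cy)/f,-1]);return E[:3,3],d/np.linalg.norm(d)
def plane(c,uv,z):
    o,d=ray(c,uv);return o+d*(z-o[2])/d[2]
def tri(r1,r2):
    (a,u),(b,v)=r1,r2;A=np.stack([u,-v],1);t=np.linalg.lstsq(A,b-a,rcond=None)[0]
    p,q=a+u*t[0],b+v*t[1];return (p+q)/2,np.linalg.norm(p-q)
def proj(c,P):
    E,f,cx,cy=c;x=E[:3,:3].T@(np.array(P,float)-E[:3,3]);return np.array([cx+f*x[0]/-x[2],cy-f*x[1]/-x[2]])
E
python3 - <<'E'
import cv2,numpy as np
t=cv2.imread('pics/top0.png');s=cv2.imread('pics/scene0.png')
def crop(i,x,y,w,h,k):return cv2.resize(i[y:y+h,x:x+w],None,fx=k,fy=k,interpolation=cv2.INTER_CUBIC)
a=crop(t,270,165,100,120,4);b=crop(s,280,230,100,100,4)
c=np.zeros((480,800,3),np.uint8);c[:480,:400]=a;c[:400,400:]=b
cv2.imwrite('pics/crop1.png',c)
for n,i,(x,y,w,h) in(('top',t,(270,200,90,45)),('scene',s,(290,235,80,55))):
    g=i[y:y+h,x:x+w].astype(int);print(n,i[223,300] if n=='top' else i[265,328])
E
```

```text
top [204 194 196]
scene [183 178 180]
```

View pics/crop1.png

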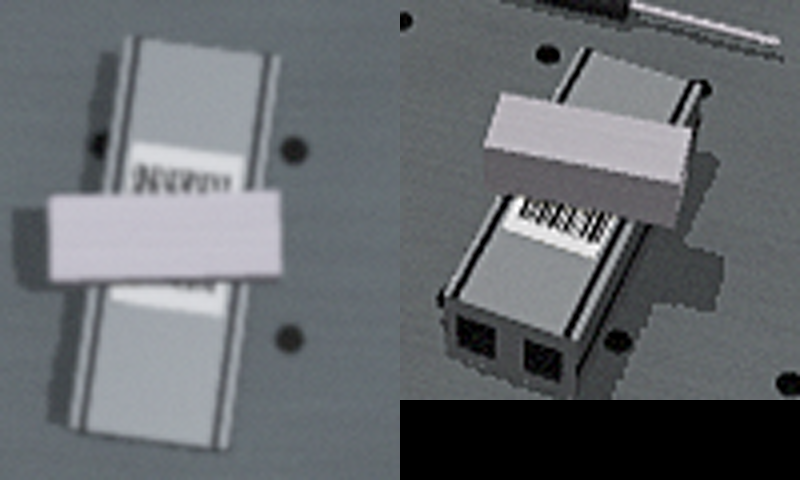

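The close crop shows the grey open-ended offcut lying on the barcode label, so the choice is right. Its top face has corners at crop (49,197), (280,191), (282,274), (50,281) in the top view and (500,94), (693,128), (683,172), (487,148) in the scene view. The label sticks out on both sides.

```bash
python3 - <<'E'
from station import bot
from h import *
np.set_printoptions(precision=1,suppress=True)
ct=cam(bot.camera_params('top'));cs=cam(bot.camera_params('scene'))
T=np.array([(49,197),(280,191),(282,274),(50,281)])/4+[270,165]
S=np.array([(283,172),(87,148),(100,94),(293,128)])/4+[280,230]
for a,b in zip(T,S):print('off',*tri(ray(ct,a),ray(cs,b)))
P=[plane(ct,a,100) for a in T];print(np.mean(P,0),[np.linalg.norm(P[i]-P[i-1]) for i in range(4)])
L=np.array([(137,143),(244,156),(225,314),(112,298)])/4+[270,165]
Q=[plane(ct,a,60) for a in L];print('label',np.array(Q),np.mean(Q,0),[np.linalg.norm(Q[i]-Q[i-1]) for i in range(4)])
F=np.array([(125,37),(279,55),(228,449),(71,430)])/4+[270,165]
Q=[plane(ct,a,60) for a in F];print('prof',np.array(Q),np.mean(Q,0),[np.linalg.norm(Q[i]-Q[i-1]) for i in range(4)])
# profile near corners triangulated: near-left in scene (442,298)->+x,-y ; (573,340) inner
print('prof corner',tri(ray(ct,F[1]),ray(cs,np.array([44,297])/4+[280,230])))
t=cv2.imread('pics/top0.png');s=cv2.imread('pics/scene0.png')
def crop(i,x,y,w,h,k):return cv2.resize(i[y:y+h,x:x+w],None,fx=k,fy=k,interpolation=cv2.INTER_CUBIC)
c=np.zeros((600,800,3),np.uint8)
c[:300,:400]=crop(t,400,225,100,75,4);c[300:,:400]=crop(s,185,182,80,100,3)[:300,:].repeat(1,1)[:, :240].copy() if 0 else cv2.copyMakeBorder(crop(s,185,182,80,100,3),0,0,0,160,cv2.BORDER_CONSTANT)
c[:300,400:]=cv2.copyMakeBorder(crop(t,100,205,120,125,2.4),0,0,0,112,cv2.BORDER_CONSTANT)
c[300:,400:]=cv2.copyMakeBorder(crop(s,410,240,100,100,3),0,0,0,100,cv2.BORDER_CONSTANT)
cv2.imwrite('pics/crop2.png',c)
E
```

```text
off [605.7  70.8 108.5] 3.4832983682536307
off [612.8 -39.   98.4] 4.477711455105277
off [572.9 -42.3  98.9] 1.6289035964510068
off [566.5  68.6 100.2] 1.3711223659601868
[590.   13.4 100. ] [np.float64(40.64495543741948), np.float64(111.13974412352793), np.float64(40.167291574582066), np.float64(111.2010944163618)]
label [[641.6  30.4  60. ]
 [636.4 -23.4  60. ]
 [556.7 -16.   60. ]
 [563.2  40.4  60. ]] [599.5   7.9  60. ] [np.float64(78.9483471563347), np.float64(53.991456222838025), np.float64(79.96712749010577), np.float64(56.76221008010552)]
prof [[695.4  38.1  60. ]
 [688.2 -39.6  60. ]
 [489.9 -19.3  60. ]
 [497.2  58.6  60. ]] [592.6   9.4  60. ] [np.float64(199.26587585637165), np.float64(78.0381154349974), np.float64(199.35035927774737), np.float64(78.17088919214105)]
prof corner (array([688.2, -38.7,  58.6]), np.float64(1.88447344063125))
```

View pics/crop2.png

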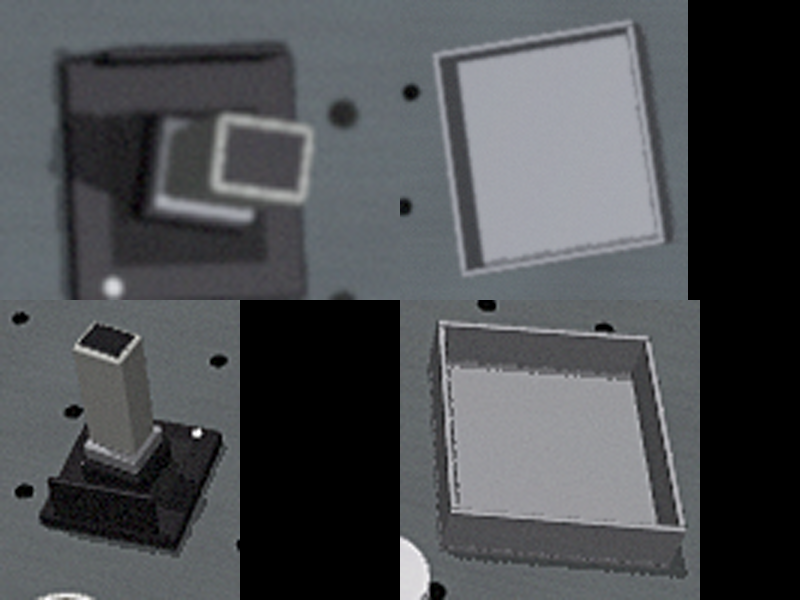

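The top crops show the scanner's top ring at crop corners (223,115), (313,127), (302,203), (212,192) and the bin rim at (434,55), (632,21), (668,240), (467,274). The scene crops show the scanner corners at (76,348), (120,362), (145,338), (101,321) and the rim at (440,321), (650,340), (684,528), (452,513).

```bash
python3 - <<'E'
from station import bot
from h import *
np.set_printoptions(precision=1,suppress=True)
ct=cam(bot.camera_params('top'));cs=cam(bot.camera_params('scene'))
def both(n,T,S,z):
    X=[tri(ray(ct,a),ray(cs,b)) for a,b in zip(T,S)]
    for x in X:print(n,*x)
    P=np.array([plane(ct,a,z) for a in T]);d1=P[0]-P[1]+P[3]-P[2];d2=P[1]-P[2]+P[0]-P[3]
    print(' mean tri',np.mean([x[0] for x in X],0),'plane',P.mean(0),'sides',np.linalg.norm(d1)/2,np.linalg.norm(d2)/2,'dir right->left(+y)',np.degrees(np.arctan2(d1[1],d1[0])),'dir +x',np.degrees(np.arctan2(d2[1],d2[0])))
both('bin',(np.array([(34,55),(232,21),(268,240),(67,274)])/2.4+[100,205]),np.array([(284,228),(52,213),(40,21),(250,40)])/3+[410,240],50)
both('scan',np.array([(223,115),(313,127),(302,203),(212,192)])/4+[400,225],np.array([(120,62),(76,48),(101,21),(145,38)])/3+[185,182],166)
both('off',np.array([(49,197),(280,191),(282,274),(50,281)])/4+[270,165],np.array([(283,172),(87,148),(100,94),(293,128)])/4+[280,230],100)
D=np.array([(416,237.5),(473,236),(476.5,298.5),(417.5,301)])
s=bot.get_state();M=R.from_rotvec(s['eef_rot']).as_matrix();print(M,s['tcp_pos'])
off=np.array([590,13.4,0]);
print('tool shift to above off',M.T@(off-s['tcp_pos']))
E
```

```text
bin [577.8 412.4  50.8] 1.0988420728814319
bin [611.3 249.1  47.4] 2.4628898688774488
bin [428.5 211.5  49.5] 6.385716205396275
bin [396.1 377.4  46. ] 5.765245847030074
 mean tri [503.4 312.6  48.4] plane [503.7 310.1  50. ] sides 168.0212877279649 185.71727010995843 dir right->left(+y) 101.22876602325057 dir +x 12.173634737210119
scan [ 534.2 -246.9  165.3] 3.2959957740776247
scan [ 529.7 -286.2  165.3] 4.828742975308003
scan [ 495.6 -280.8  165.5] 5.725723893338957
scan [ 499.7 -242.1  161.4] 5.07591999561758
 mean tri [ 514.8 -264.   164.4] plane [ 515.4 -265.9  166. ] sides 40.22777489405392 34.557555473197645 dir right->left(+y) 84.20114155222296 dir +x -8.068911346433344
off [605.7  70.8 108.5] 3.4832983682536307
off [612.8 -39.   98.4] 4.477711455105277
off [572.9 -42.3  98.9] 1.6289035964510068
off [566.5  68.6 100.2] 1.3711223659601868
 mean tri [589.5  14.5 101.5] plane [590.   13.4 100. ] sides 111.17016317609045 40.4061131074531 dir right->left(+y) 93.1189640062445 dir +x 2.7140087430186943
[[-0.9  0.4 -0. ]
 [ 0.4  0.9 -0. ]
 [ 0.  -0.  -1. ]] [238.  577.7 214.2]
tool shift to above off [-540.5 -387.5  214.5]
```

```bash
python3 -m creep '[{"dx":-54,"dy":-38.7,"dz":0,"twist":1.13},{"dx":-54,"dy":-38.7,"dz":0,"twist":1.13},{"dx":-54,"dy":-38.7,"dz":0,"twist":1.13},{"dx":-54,"dy":-38.7,"dz":0,"twist":1.13},{"dx":-54,"dy":-38.7,"dz":0,"twist":1.13},{"dx":-54,"dy":-38.7,"dz":0,"twist":1.13},{"dx":-54,"dy":-38.7,"dz":0,"twist":1.13},{"dx":-54,"dy":-38.7,"dz":0,"twist":1.13},{"dx":-54,"dy":-38.7,"dz":0,"twist":1.13},{"dx":-54,"dy":-38.7,"dz":0,"twist":1.13},{"dx":-54,"dy":-38.7,"dz":0,"twist":1.13},{"dx":-54,"dy":-38.7,"dz":0,"twist":1.13}]'
cat > next.py <<'E'
# how far to go, in tool axes: python3 next.py x y z toolY_deg
import sys
from station import bot
from h import *
np.set_printoptions(precision=2,suppress=True)
s=bot.get_state();M=R.from_rotvec(s['eef_rot']).as_matrix();y=np.degrees(np.arctan2(M[1,1],M[0,1]))
print('t',s['time'],'tcp',s['tcp_pos'],'toolY',y,'q6',s['q'][5],'tilt',M[:,2])
if len(sys.argv)>1:
    a=list(map(float,sys.argv[1:]));tw=-(a[3]-y);tw=(tw+90)%180-90
    print('shift cm',M.T@(np.array(a[:3])-s['tcp_pos'])/10,'twist',np.radians(tw))
E
python3 next.py 590 13.4 70 2.7
```

```text
time: 1.65
tcp_pos: [590.7, 12.1, 213.9]
eef_rot: [-2.169, -2.273, 0.001]
contact_force: [0.0, 0.1, 0.2]
width: 0.997
gripper_force: 0.0
t 1.65 tcp [590.72  12.14 213.95] toolY 2.6805092109933923 q6 -0.1379269224485241 tilt [-0. -0. -1.]
shift cm [ 0.13 -0.06 14.39] twist -0.00034017844197686804
```

```bash
python3 - <<'E'
from station import bot
from h import *
np.set_printoptions(precision=1,suppress=True)
s=bot.get_state();im=bot.read_camera('wrist');c=cam(bot.camera_params('wrist'),s['tcp_pos'],s['eef_rot'])
b=im[...,::-1].copy();print(c[0][:3,3])
hsv=cv2.cvtColor(b,cv2.COLOR_BGR2HSV)
print('exp offcut px',proj(c,[590,13.4,100]),'label',proj(c,[599.5,7.9,60]))
cv2.imwrite('pics/w1.png',b)
E
```

```text
[589.3  78.3 383.9]
exp offcut px [314.2 239.2] label [326.4 235.2]
```

View pics/w1.png

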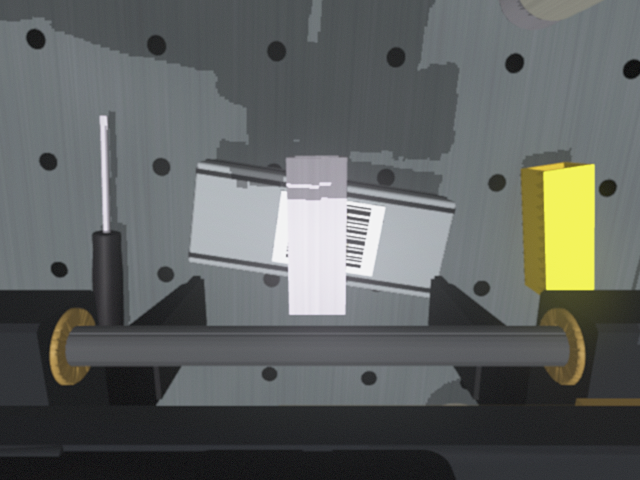

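The wrist picture shows the offcut centred at (317,236), against a predicted (314,239). The label sticks out on both sides of it, so I go down now.

```bash
python3 -m creep '[{"dx":0.1,"dz":5},{"dx":0.1,"dz":10},{"dx":0.1,"dz":13},{"dx":0.1,"dz":14.3},{"dx":0.1,"dz":14.3}]'; python3 -m creep '[{},{},{},{},{},{}]' 2.5
```

```text
invalid input
invalid input
```

```bash
python3 -m creep '[{"dx":0.1,"dy":0,"dz":5,"twist":0},{"dx":0.1,"dy":0,"dz":10,"twist":0},{"dx":0.1,"dy":0,"dz":13,"twist":0},{"dx":0.1,"dy":0,"dz":14.3,"twist":0},{"dx":0.1,"dy":0,"dz":14.3,"twist":0}]'; python3 -m creep '[{"dx":0,"dy":0,"dz":0,"twist":0},{"dx":0,"dy":0,"dz":0,"twist":0},{"dx":0,"dy":0,"dz":0,"twist":0},{"dx":0,"dy":0,"dz":0,"twist":0},{"dx":0,"dy":0,"dz":0,"twist":0},{"dx":0,"dy":0,"dz":0,"twist":0}]' 2.5
```

```text
time: 2.33
tcp_pos: [589.6, 16.1, 71.6]
eef_rot: [-2.164, -2.277, 0.0]
contact_force: [0.6, -0.8, 0.0]
width: 1.001
gripper_force: 0.0
time: 3.08
tcp_pos: [589.9, 15.4, 71.6]
eef_rot: [-2.165, -2.276, -0.0]
contact_force: [-0.5, 0.1, 0.2]
width: 0.427
gripper_force: 0.3
```

```bash
python3 -m creep '[{"dx":0,"dy":0,"dz":0,"twist":0},{"dx":0,"dy":0,"dz":0,"twist":0},{"dx":0,"dy":0,"dz":0,"twist":0},{"dx":0,"dy":0,"dz":-3,"twist":0},{"dx":0,"dy":0,"dz":-7,"twist":0},{"dx":0,"dy":0,"dz":-11,"twist":0},{"dx":0,"dy":0,"dz":-13,"twist":0}]'; python3 next.py 504 311 202 12.2
```

```text
time: 3.95
tcp_pos: [590.0, 15.4, 203.4]
eef_rot: [2.164, 2.276, 0.002]
contact_force: [0.0, -0.2, -3.7]
width: 0.42
gripper_force: 30.0
t 3.95 tcp [590.    15.41 203.39] toolY 2.867154823137549 q6 -0.13594956325946073 tilt [ 0. -0. -1.]
shift cm [29.95 -7.11  0.13] twist -0.16288887691512224
```

```bash
python3 -m creep '[{"dx":2,"dy":-0.5,"dz":0,"twist":0},{"dx":6,"dy":-1.4,"dz":0,"twist":-0.02},{"dx":11,"dy":-2.6,"dz":0,"twist":-0.05},{"dx":16,"dy":-3.8,"dz":0,"twist":-0.08},{"dx":21,"dy":-5,"dz":0,"twist":-0.12},{"dx":26,"dy":-6.2,"dz":0,"twist":-0.14},{"dx":29,"dy":-6.9,"dz":0,"twist":-0.16},{"dx":30,"dy":-7.1,"dz":0,"twist":-0.16},{"dx":30,"dy":-7.1,"dz":0,"twist":-0.16},{"dx":30,"dy":-7.1,"dz":0,"twist":-0.16}]'; python3 - <<'E'
from station import bot
from h import *
s=bot.get_state();im=bot.read_camera('wrist')[...,::-1];cv2.imwrite('pics/w2.png',im)
E
python3 next.py 504 311 20 12.2
```

```text
time: 5.2
tcp_pos: [504.1, 310.6, 201.3]
eef_rot: [-1.978, -2.441, 0.001]
contact_force: [-0.2, 0.8, -3.4]
width: 0.421
gripper_force: 30.0
t 5.25 tcp [504.22 310.49 201.4 ] toolY 11.95718618700384 q6 0.23182768858478142 tilt [-0. -0. -1.]
shift cm [ 0.06 -0.   18.14] twist -0.004237900506104807
```

View pics/w2.png

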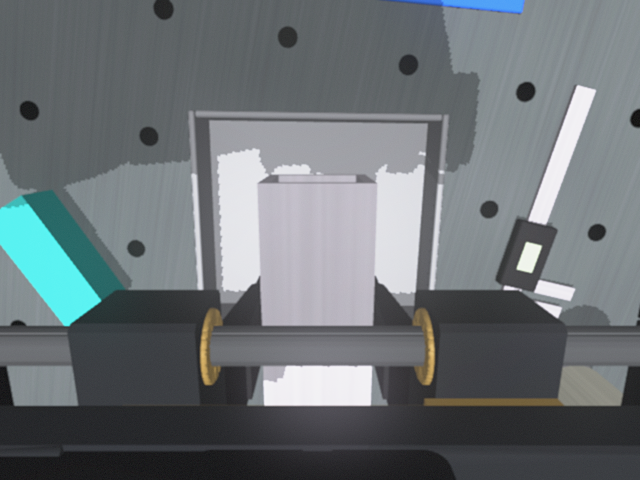

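The offcut is held level and centred over the bin: it spans columns 260–376, and the rim runs from 190 to 447. I go down, let go and lift.

```bash
python3 -m creep '[{"dx":0,"dy":0,"dz":4,"twist":0},{"dx":0,"dy":0,"dz":9,"twist":0},{"dx":0,"dy":0,"dz":13,"twist":0},{"dx":0,"dy":0,"dz":16,"twist":0},{"dx":0,"dy":0,"dz":17.5,"twist":0},{"dx":0,"dy":0,"dz":18,"twist":0},{"dx":0,"dy":0,"dz":18.1,"twist":0},{"dx":0,"dy":0,"dz":18.1,"twist":0}]'; python3 -m creep '[{"dx":0,"dy":0,"dz":0,"twist":0},{"dx":0,"dy":0,"dz":0,"twist":0},{"dx":0,"dy":0,"dz":0,"twist":0},{"dx":0,"dy":0,"dz":0,"twist":0},{"dx":0,"dy":0,"dz":0,"twist":0},{"dx":0,"dy":0,"dz":-5,"twist":0},{"dx":0,"dy":0,"dz":-11,"twist":0},{"dx":0,"dy":0,"dz":-17,"twist":0},{"dx":0,"dy":0,"dz":-23,"twist":0},{"dx":0,"dy":0,"dz":-24,"twist":0}]' 7.5;python3 next.py 555 80 250 -5.9
```

```text
time: 6.25
tcp_pos: [504.5, 311.6, 21.6]
eef_rot: [1.976, 2.441, 0.002]
contact_force: [-0.0, 0.4, -3.5]
width: 0.422
gripper_force: 30.0
time: 7.5
tcp_pos: [504.9, 311.9, 264.9]
eef_rot: [1.975, 2.44, 0.01]
contact_force: [0.3, 0.4, -0.3]
width: 0.786
gripper_force: 0.0
t 7.5 tcp [504.88 311.93 264.86] toolY 12.03414626344388 q6 0.2320326408731117 tilt [ 0.01  0.   -1.  ]
shift cm [-23.73   0.06   1.45] twist 0.31300990083133406
```

```bash
python3 next.py 600 8 225 -5.9
```

```text
t 7.5 tcp [504.88 311.93 264.86] toolY 12.03414626344388 q6 0.2320326408731117 tilt [ 0.01  0.   -1.  ]
shift cm [-31.71   2.94   3.95] twist 0.31300990083133406
```

```bash
cat > snap.py <<'E'
import sys,pickle
from station import bot
from h import *
n=sys.argv[1];s=bot.get_state();im=bot.read_camera('wrist')[...,::-1].copy()
cv2.imwrite(f'pics/{n}.png',im);pickle.dump(cam(bot.camera_params('wrist'),s['tcp_pos'],s['eef_rot']),open(f'pics/{n}.pkl','wb'))
E
cat > lab.py <<'E'
import pickle,sys
from h import *
np.set_printoptions(precision=1,suppress=True)
def corners(n):
    im=cv2.imread(f'pics/{n}.png');c=pickle.load(open(f'pics/{n}.pkl','rb'))
    e=proj(c,[599.5,7.9,60])
    m=(im.min(2)>225).astype(np.uint8);m[290:]=0
    m=cv2.morphologyEx(m,cv2.MORPH_CLOSE,np.ones((13,13)));m=cv2.morphologyEx(m,cv2.MORPH_OPEN,np.ones((9,9)))
    k,_=cv2.findContours(m,0,2);k=min(k,key=lambda q:np.linalg.norm(cv2.minAreaRect(q)[0]-e))
    r=cv2.minAreaRect(k);print(n,'exp',e,'rect',r)
    p=cv2.boxPoints(r);return c,np.array(sorted(p.tolist(),key=lambda q:np.arctan2(q[1]-r[0][1],q[0]-r[0][0])))
(a,A),(b,B)=map(corners,sys.argv[1:3])
X=[tri(ray(a,i),ray(b,j)) for i,j in zip(A,B)]
for x in X:print(*x)
print('mid',np.mean([x[0] for x in X],0),[np.linalg.norm(X[i][0]-X[i-1][0]) for i in range(4)])
print('plane60',np.mean([plane(a,i,60) for i in A],0),np.mean([plane(b,i,60) for i in B],0))
E
python3 -m creep '[{"dx":-4,"dy":0.4,"dz":0,"twist":0.05},{"dx":-10,"dy":1,"dz":1,"twist":0.12},{"dx":-16,"dy":1.5,"dz":2,"twist":0.2},{"dx":-22,"dy":2,"dz":3,"twist":0.26},{"dx":-27,"dy":2.5,"dz":3.5,"twist":0.31},{"dx":-27,"dy":2.5,"dz":4,"twist":0.31},{"dx":-27,"dy":2.5,"dz":4,"twist":0.31}]'; python3 snap.py a
python3 -m creep '[{"dx":-4,"dy":0,"dz":0,"twist":0},{"dx":-8,"dy":0,"dz":0,"twist":0},{"dx":-8,"dy":0,"dz":0,"twist":0},{"dx":-8,"dy":0,"dz":0,"twist":0}]';python3 snap.py b; python3 lab.py a b; python3 next.py 515 -265 260 -7
```

```text
time: 8.38
tcp_pos: [584.1, 52.9, 219.4]
eef_rot: [-2.329, -2.106, 0.002]
contact_force: [-0.4, 0.4, 0.9]
width: 0.79
gripper_force: 0.0
time: 8.93
tcp_pos: [576.7, -25.7, 220.8]
eef_rot: [-2.329, -2.109, -0.001]
contact_force: [-0.3, -0.8, -0.0]
width: 0.788
gripper_force: 0.0
a exp [340.3 280.3] rect ((311.0, 261.0), (56.0, 198.0), 90.0)
b exp [340.4 182.6] rect ((309.99261474609375, 184.85211181640625), (210.75721740722656, 88.03144073486328), 0.4982115924358368)
[492.2  50.9  26.1] 0.5686589997748307
[666.8  32.   20. ] 2.0008608720168364
[ 694.7  -79.  -134.9] 3.8902246922925787
[ 438.8  -48.1 -120.2] 3.672043206202977
mid [573.1 -11.  -52.3] [np.float64(184.55693501508472), np.float64(175.6556001694096), np.float64(192.61877912104785), np.float64(258.16589744721125)]
plane60 [577.4  26.1  60. ] [575.9   7.7  60. ]
t 8.975 tcp [576.76 -25.55 220.73] toolY -5.642091876936469 q6 -0.0605155345852103 tilt [ 0.  0. -1.]
shift cm [-24.43  -3.79  -3.94] twist 0.02369996768703509
```

```bash
python3 - <<'E'
import cv2,numpy as np
a=cv2.imread('pics/a.png')[150:300,170:470];b=cv2.imread('pics/b.png')[100:250,170:470]
cv2.imwrite('pics/ab.png',cv2.resize(np.vstack([a,b]),None,fx=2,fy=2,interpolation=2))
E
```

```text
(no output)
```

View pics/ab.png

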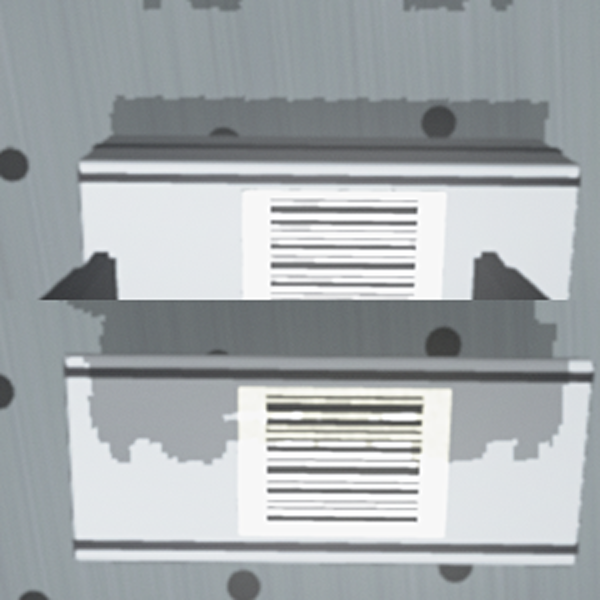

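The two wrist views show the clear label. In view a its upper corners are at crop (241,189) and (445,192). In view b its four corners are at crop (239,386), (452,389), (444,537) and (239,535).

```bash
python3 - <<'E'
import pickle
from h import *
np.set_printoptions(precision=1,suppress=True)
a,b=[pickle.load(open(f'pics/{n}.pkl','rb')) for n in 'ab']
A=np.array([(241,189),(445,192)])/2+[170,150];B=np.array([(239,86),(452,89),(444,237),(239,235)])/2+[170,100]
for i in(0,1):print(*tri(ray(a,A[i]),ray(b,B[i])))
P=np.array([plane(b,q,60) for q in B]);print(P,P.mean(0),[np.linalg.norm(P[i]-P[i-1]) for i in range(4)])
# check offcut in bin from top
from station import bot
t=bot.read_camera('top')[...,::-1].copy();s=bot.read_camera('scene')[...,::-1].copy()
cv2.imwrite('pics/top1.png',t);cv2.imwrite('pics/scene1.png',s)
ct=cam(bot.camera_params('top'))
m=(t[215:320,115:212].min(2)>180).astype(np.uint8);k,_=cv2.findContours(m,0,2);k=max(k,key=cv2.contourArea)
r=cv2.minAreaRect(k);print('offcut rect',r,plane(ct,np.array(r[0])+[115,215],45))
E
python3 -m creep '[{"dx":-4,"dy":-0.6,"dz":-1,"twist":0},{"dx":-9,"dy":-1.4,"dz":-2,"twist":0.01},{"dx":-14,"dy":-2.2,"dz":-3,"twist":0.02},{"dx":-19,"dy":-3,"dz":-4,"twist":0.02},{"dx":-22,"dy":-3.7,"dz":-4,"twist":0.02},{"dx":-24.4,"dy":-3.8,"dz":-4,"twist":0.02},{"dx":-24.4,"dy":-3.8,"dz":-4,"twist":0.02},{"dx":-24.4,"dy":-3.8,"dz":-4,"twist":0.02}]'; python3 snap.py c
```

```text
[563.2  41.4  59.1] 1.1497044805410475
[643.7  32.3  59.7] 0.4207042373640687
[[563.8  41.4  60. ]
 [643.9  32.2  60. ]
 [637.6 -24.2  60. ]
 [557.3 -15.3  60. ]] [600.6   8.5  60. ] [np.float64(57.081562546479745), np.float64(80.58203489474258), np.float64(56.766994010209665), np.float64(80.7857913336295)]
offcut rect ((47.489990234375, 49.89326477050781), (18.667795181274414, 53.9125862121582), 78.92979431152344) [506.3 312.   45. ]
time: 10.07
tcp_pos: [514.8, -264.9, 260.5]
eef_rot: [-2.35, -2.085, -0.0]
contact_force: [-0.3, 1.0, 0.8]
width: 0.79
gripper_force: 0.0
```

View pics/c.png

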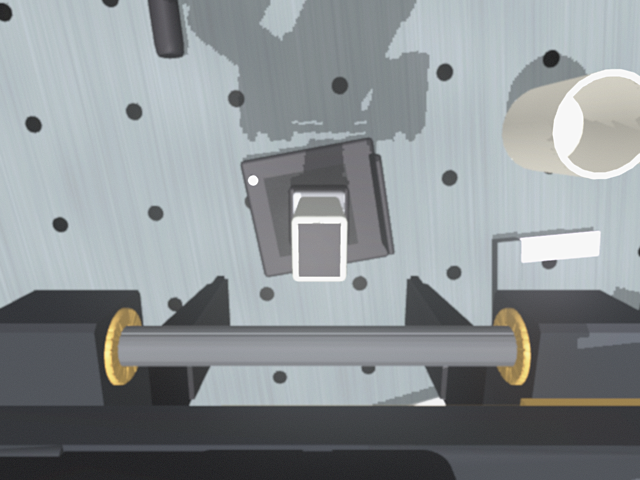

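The wrist picture shows the scanner's top ring at (293,217)–(346,281), square to the tool. The dock plate corners are about (241,160), (371,138), (394,252) and (266,276), with the lip on the right. The top view puts the offcut in the bin at (506,312).

```bash
python3 - <<'E'
import pickle
from station import bot
from h import *
np.set_printoptions(precision=1,suppress=True)
c=pickle.load(open('pics/c.pkl','rb'));ct=cam(bot.camera_params('top'))
def go(n,W,T,z):
    W,T=np.array(W,float),np.array(T,float)
    X=[tri(ray(c,a),ray(ct,b)) for a,b in zip(W,T)]
    for x in X:print(n,*x)
    print(' mid tri',np.mean([x[0] for x in X],0))
    for cc,Q in((c,W),(ct,T)):
        P=np.array([plane(cc,q,z) for q in Q]);v=P[1]-P[0]+P[2]-P[3]
        print(' plane mid',P.mean(0),[np.linalg.norm(P[i]-P[i-1]) for i in range(4)],'x dir',np.degrees(np.arctan2(v[1],v[0])))
go('dock',[(241,160),(371,138),(394,252),(266,276)],[(417.5,301),(415.5,240),(473,239),(476.5,298.5)],16)
S=np.array([(212,192),(223,115),(313,127),(302,203)])/4+[400,225]
go('scan',[(293,217),(347,217),(346.5,280.5),(294,281)],S,166)
E
python3 next.py 515 -265 132 -7
```

```text
dock [ 447.5 -207.5    3.5] 0.09243931302186388
dock [ 575.1 -201.8    6.1] 2.240692527910693
dock [ 559.9 -269.   192.7] 6.154014197185096
dock [ 455.9 -326.3   13.3] 0.6775482702054159
 mid tri [ 509.6 -251.2   53.9]
 plane mid [ 517.2 -262.5   16. ] [np.float64(118.04689644920037), np.float64(125.3982369848179), np.float64(114.40075220047989), np.float64(132.04076891358258)] x dir 3.36614211804396
 plane mid [ 513.7 -262.6   16. ] [np.float64(120.79744280421674), np.float64(125.4170104648429), np.float64(118.88593941651754), np.float64(122.39818872518444)] x dir 2.8942528746836667
scan [ 501.5 -247.3  145.7] 1.8630522293672254
scan [ 536.4 -249.   159.8] 2.8511738470312014
scan [ 532.2 -292.5  153.6] 2.1256875612444626
scan [ 497.2 -287.3  156.1] 2.2816793207721267
 mid tri [ 516.8 -269.   153.8]
 plane mid [ 518.  -266.1  166. ] [np.float64(42.35394119224453), np.float64(34.012369802098114), np.float64(42.00763879818269), np.float64(34.29743072144783)] x dir -6.571706222132472
 plane mid [ 515.4 -265.9  166. ] [np.float64(40.13593146442514), np.float64(34.78777970005296), np.float64(40.32097858410698), np.float64(34.32763066030839)] x dir -8.068911346433314
t 10.125 tcp [ 514.86 -264.84  260.57] toolY -6.811650535879855 q6 -0.4704966216999282 tilt [-0.  0. -1.]
shift cm [-0.02  0.02 12.86] twist 0.003287318293263557
```

Scanner middle is about (517,-266) with its top at z ≈ 165, and the dock middle is about (516,-262.5). They agree to within 4 mm, so the scanner can go back nearly where it stood. I go down and grip.

```bash
python3 -m creep '[{"dx":-0.1,"dy":0.2,"dz":4,"twist":0},{"dx":-0.1,"dy":0.2,"dz":8,"twist":0},{"dx":-0.1,"dy":0.2,"dz":11,"twist":0},{"dx":-0.1,"dy":0.2,"dz":12.6,"twist":0},{"dx":-0.1,"dy":0.2,"dz":12.8,"twist":0},{"dx":-0.1,"dy":0.2,"dz":12.8,"twist":0}]'; python3 -m creep '[{"dx":0,"dy":0,"dz":0,"twist":0},{"dx":0,"dy":0,"dz":0,"twist":0},{"dx":0,"dy":0,"dz":0,"twist":0},{"dx":0,"dy":0,"dz":0,"twist":0},{"dx":0,"dy":0,"dz":0,"twist":0},{"dx":0,"dy":0,"dz":0,"twist":0},{"dx":0,"dy":0,"dz":0,"twist":0},{"dx":0,"dy":0,"dz":0,"twist":0}]' 2
```

```text
time: 10.88
tcp_pos: [516.9, -267.2, 133.5]
eef_rot: [2.349, 2.084, 0.001]
contact_force: [0.1, -0.7, 0.3]
width: 0.794
gripper_force: 0.0
time: 11.88
tcp_pos: [516.4, -267.2, 132.6]
eef_rot: [-2.351, -2.084, -0.0]
contact_force: [-1.2, -0.5, 1.1]
width: 0.377
gripper_force: 30.0
```

```bash
python3 -m creep '[{"dx":0,"dy":0,"dz":-2,"twist":0},{"dx":0,"dy":0,"dz":-5,"twist":0},{"dx":0,"dy":0,"dz":-9,"twist":0},{"dx":0,"dy":0,"dz":-12,"twist":0},{"dx":0,"dy":0,"dz":-12.3,"twist":0},{"dx":0,"dy":0,"dz":-12.3,"twist":0}]'; python3 next.py 600.6 8.5 236 -7
```

```text
time: 12.62
tcp_pos: [516.0, -267.0, 254.3]
eef_rot: [-2.349, -2.083, 0.0]
contact_force: [0.1, 0.4, -2.8]
width: 0.375
gripper_force: 30.0
t 12.625 tcp [ 516.02 -266.96  254.32] toolY -6.8757671182547035 q6 -0.4711811667226946 tilt [-0.  0. -1.]
shift cm [28.36  5.1   1.85] twist 0.0021682728256962446
```

```bash
python3 -m creep '[{"dx":2,"dy":0.4,"dz":0,"twist":0},{"dx":6,"dy":1.1,"dz":0,"twist":0},{"dx":11,"dy":2,"dz":0,"twist":0},{"dx":16,"dy":2.9,"dz":0,"twist":0},{"dx":21,"dy":3.8,"dz":0,"twist":0},{"dx":25,"dy":4.5,"dz":0.5,"twist":0},{"dx":27.5,"dy":4.9,"dz":1.2,"twist":0},{"dx":28.3,"dy":5.1,"dz":1.8,"twist":0},{"dx":28.3,"dy":5.1,"dz":1.8,"twist":0},{"dx":28.3,"dy":5.1,"dz":1.8,"twist":0}]'; python3 - <<'E'
from station import bot
import cv2,numpy as np
s=bot.read_camera('scene')[...,::-1];t=bot.read_camera('top')[...,::-1]
c=np.hstack([cv2.resize(s[150:340,250:400],None,fx=3,fy=3),np.zeros((570,10,3),np.uint8),cv2.resize(t[170:360,270:380],None,fx=3,fy=3)])
cv2.imwrite('pics/hold.png',c)
E
```

```text
time: 13.88
tcp_pos: [600.8, 7.0, 237.6]
eef_rot: [-2.351, -2.083, 0.0]
contact_force: [-0.0, -0.3, -2.9]
width: 0.377
gripper_force: 30.0
```

View pics/hold.png

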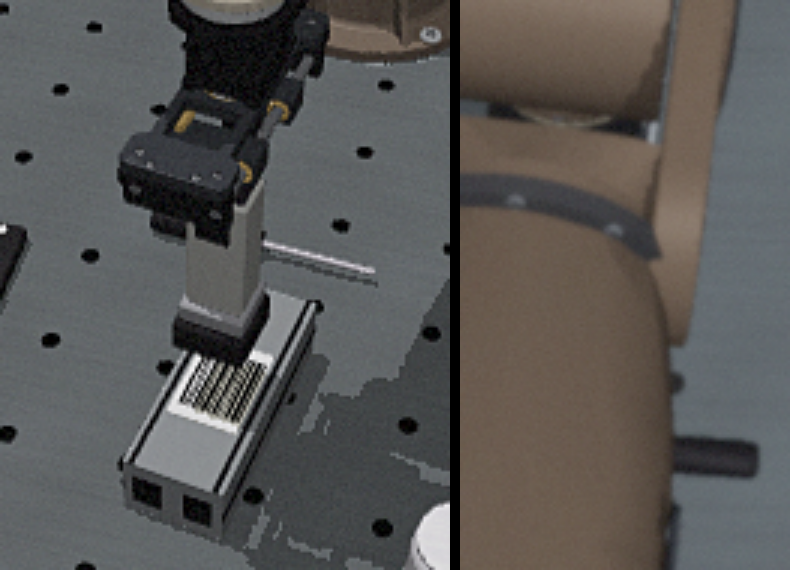

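The scanner hangs upright over the label. Its nearest lower nose corner is at crop (241,362), which is scene pixel (330,271). I check that against the prediction and hold for 2.4 s.

```bash
python3 - <<'E'
from station import bot
from h import *
cs=cam(bot.camera_params('scene'));print(proj(cs,[632,32.4,122]))
E
for i in 1 2; do python3 -m creep '[{"dx":0,"dy":0,"dz":0,"twist":0},{"dx":0,"dy":0,"dz":0,"twist":0},{"dx":0,"dy":0,"dz":0,"twist":0},{"dx":0,"dy":0,"dz":0,"twist":0},{"dx":0,"dy":0,"dz":0,"twist":0},{"dx":0,"dy":0,"dz":0,"twist":0},{"dx":0,"dy":0,"dz":0,"twist":0},{"dx":0,"dy":0,"dz":0,"twist":0},{"dx":0,"dy":0,"dz":0,"twist":0},{"dx":0,"dy":0,"dz":0,"twist":0}]'; done; python3 next.py 516 -263.5 250 -7
```

```text
[329.90726922 274.08469393]
time: 15.22
tcp_pos: [600.9, 7.6, 237.6]
eef_rot: [-2.351, -2.084, -0.0]
contact_force: [0.1, 0.1, -3.4]
width: 0.375
gripper_force: 30.0
time: 16.48
tcp_pos: [600.9, 7.6, 237.6]
eef_rot: [-2.351, -2.084, -0.0]
contact_force: [0.3, -0.1, -2.9]
width: 0.379
gripper_force: 30.0
t 16.475 tcp [600.93   7.65 237.61] toolY -6.876488160606261 q6 0.022794531295995853 tilt [ 0.  0. -1.]
shift cm [-27.94  -5.19  -1.24] twist 0.0021556882626152466
```

```bash
python3 -m creep '[{"dx":-0.5,"dy":-0.1,"dz":-1,"twist":0},{"dx":-4,"dy":-0.7,"dz":-1.5,"twist":0},{"dx":-9,"dy":-1.7,"dz":-1.7,"twist":0},{"dx":-14,"dy":-2.6,"dz":-1.7,"twist":0},{"dx":-19,"dy":-3.5,"dz":-1.7,"twist":0},{"dx":-24,"dy":-4.5,"dz":-1.7,"twist":0},{"dx":-27,"dy":-5,"dz":-1.7,"twist":0},{"dx":-27.9,"dy":-5.2,"dz":-1.3,"twist":0},{"dx":-27.9,"dy":-5.2,"dz":-1.3,"twist":0},{"dx":-27.9,"dy":-5.2,"dz":-1.3,"twist":0}]'; python3 next.py 516 -263.5 133.5 -7
```

```text
time: 17.73
tcp_pos: [516.2, -262.2, 250.8]
eef_rot: [-2.35, -2.085, -0.0]
contact_force: [-0.1, 0.2, -2.6]
width: 0.376
gripper_force: 30.0
t 17.725 tcp [ 516.24 -262.18  250.77] toolY -6.822077500646375 q6 -0.4651911385292474 tilt [ 0.  0. -1.]
shift cm [-0.14 -0.01 11.73] twist 0.003105333427098282
```

```bash
python3 -m creep '[{"dx":-0.1,"dy":0,"dz":3,"twist":0},{"dx":-0.1,"dy":0,"dz":6,"twist":0},{"dx":-0.1,"dy":0,"dz":8.5,"twist":0},{"dx":-0.1,"dy":0,"dz":10.3,"twist":0},{"dx":-0.1,"dy":0,"dz":11.2,"twist":0},{"dx":-0.1,"dy":0,"dz":11.5,"twist":0},{"dx":-0.1,"dy":0,"dz":11.7,"twist":0},{"dx":-0.1,"dy":0,"dz":11.7,"twist":0},{"dx":-0.1,"dy":0,"dz":11.7,"twist":0}]'
```

```text
time: 18.85
tcp_pos: [515.9, -264.2, 134.0]
eef_rot: [2.35, 2.084, 0.0]
contact_force: [-1.4, -0.7, -3.0]
width: 0.378
gripper_force: 30.0
```

Not quite down yet, since the full weight is still carried. I go down in small steps until contact.

```bash
python3 -m creep '[{"dx":0,"dy":0,"dz":0.1,"twist":0},{"dx":0,"dy":0,"dz":0.1,"twist":0},{"dx":0,"dy":0,"dz":0.1,"twist":0}]'
```

```text
time: 19.23
tcp_pos: [515.8, -264.2, 132.7]
eef_rot: [2.351, 2.084, 0.0]
contact_force: [-0.4, 0.1, -2.6]
width: 0.375
gripper_force: 30.0
```

```bash
python3 -m creep '[{"dx":0,"dy":0,"dz":0.1,"twist":0},{"dx":0,"dy":0,"dz":0.1,"twist":0},{"dx":0,"dy":0,"dz":0.1,"twist":0}]'
```

```text
time: 19.6
tcp_pos: [515.8, -264.1, 132.6]
eef_rot: [2.35, 2.084, 0.0]
contact_force: [-2.6, 2.4, 8.3]
width: 0.378
gripper_force: 30.0
```

Contact at 8 N upward, so I let go and lift.

```bash
python3 -m creep '[{"dx":0,"dy":0,"dz":0,"twist":0},{"dx":0,"dy":0,"dz":0,"twist":0},{"dx":0,"dy":0,"dz":0,"twist":0},{"dx":0,"dy":0,"dz":0,"twist":0},{"dx":0,"dy":0,"dz":0,"twist":0},{"dx":0,"dy":0,"dz":-3,"twist":0},{"dx":0,"dy":0,"dz":-8,"twist":0},{"dx":0,"dy":0,"dz":-12.5,"twist":0},{"dx":0,"dy":0,"dz":-12.5,"twist":0},{"dx":0,"dy":0,"dz":-12.5,"twist":0},{"dx":0,"dy":0,"dz":-12.5,"twist":0}]' 7.5; python3 snap.py d; python3 - <<'E'
from station import bot
import cv2,numpy as np
s=bot.read_camera('scene')[...,::-1];d=cv2.imread('pics/d.png')
c=np.hstack([cv2.resize(s,(400,300)),cv2.resize(d,(400,300))]);c=np.vstack([c,np.hstack([cv2.resize(s[180:280,170:303],(400,300)),cv2.resize(s[240:340,400:533],(400,300))])])
cv2.imwrite('pics/end.png',c)
E
```

```text
time: 20.98
tcp_pos: [515.4, -263.9, 255.3]
eef_rot: [-2.349, -2.083, 0.001]
contact_force: [0.1, -1.0, 0.7]
width: 0.794
gripper_force: 0.0
```

View pics/end.png

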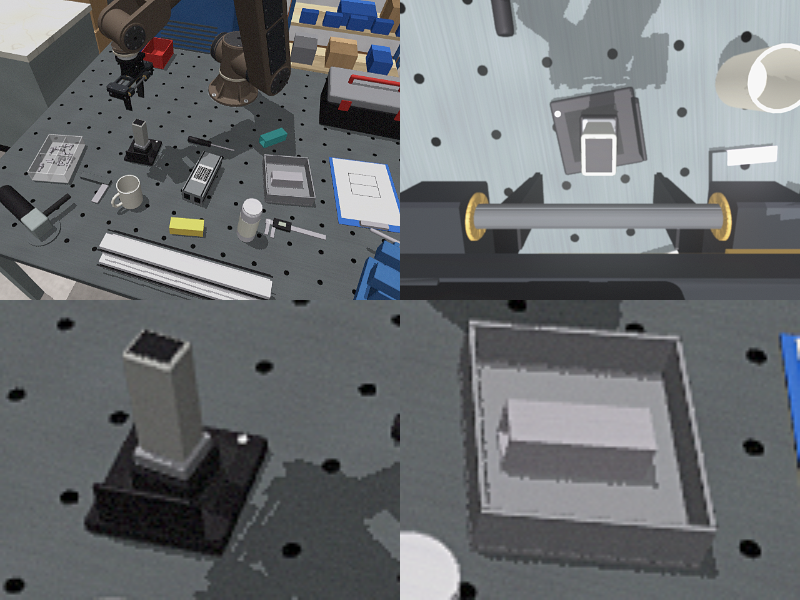

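The scanner stands upright in the middle of its base (lower left, around (170,450)). The offcut lies flat in the bin (lower right, (580,440)), the gripper is clear and nothing else has moved.

```bash
python3 -c "from station import bot;print(bot.sign_off())"
```

```text
the job is handed in; nothing more can be done
None
```

I handed the job in at about 21 s: the offcut lies in the grey bin, the scanner was held about 60 mm above the label for over 2 s without touching the profile, and it now stands upright on its charging base; no verdict was returned.

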